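Set the detector carrier against the red stop of an optical bench

ROBOT

A 6-joint arm with a two-finger parallel gripper is mounted at the origin on the work surface. World frame = base frame: x ahead of the robot, y to its left, z up, the work surface at z = 0. Lengths are in m, angles in rad, forces in N, time in s.
With the tool pointing down it reaches from about 0.35 to 0.775 m from the base axis. Payload 7.3 kg.
Tool frame: the origin (TCP) lies at the very end of the fingers, on their centre line; the grasp point (between the pads) lies 19 mm behind it; z points along the fingers, y is the line along which they close (so a half turn about z gives the same grasp; the last joint's range is limited). The gripper opens to 92 mm and grips with 3 to 60 N. Pads are 19 mm wide; open, the fingers measure 130 mm over their backs; the gripper's body (75 mm by 190 mm) begins 47 mm behind the grasp point.
Start: joints at [1.072, 0.342, 1.524, -0, 1.275, -0.146], TCP at [0.181, 0.493, 0.227] pointing down, gripper open.
Joint ranges: [-2.53, 2.53], [-0.77, 2.02], [0.04, 2.7], [-1, 4.14], [0.28, 2.66], [-3.11, 3.11]. Speed limits (rad/s): [2.57, 2.57, 3.14, 3.14, 3.14, 3.14].

INTERFACE

Orientations are given as [roll, pitch, yaw] about the fixed x, y, z axes, in that order (R = Rz(yaw) Ry(pitch) Rx(roll)).
In Python, from cell import * gives the robot as it stands.
- The arm moves only by the tool step_arm, never from a script. Its argument "commands" is a list of rows, each a list of 7 numbers: the opening, from 0 (shut) to 1 (fully open), then the shift along the world's x, y, z in cm, then the turn, a rotation vector about the world's x, y, z in rad. A call has 1 to 5 rows; each row is the pose to reach, as a shift and turn from the pose commanded when the call began; what a row does not reach only later rows make up. A row lasts 1/12 s, in which the tool goes at most 41.7 mm and 7.16 degrees, less where a joint would pass 70% of its speed; a pose out of reach is approached as far as the arm can. A call with a gripper value outside its range is refused whole. The fingers move at their own pace and stop on an object; "grip_force" is the grip in N (left out, the last holds). Time passes only in rows, so rows that repeat a pose let the fingers close. It gives the time, the measured TCP pose, the force, the opening and the grip force at its end, in the units of the state.
- observe(): the state, without advancing time (a new reading comes with each control period).
- read_camera(name): name is "side" or "top"; returns the picture (384x512x3 uint8, red, green, blue); there is no depth.
- camera_model(name): a dict with "vfov" (degrees; the focal length in pixels is half the picture's height over the tangent of half this angle, whatever the lens; pixels are square), "cx", "cy" (the principal point, pixels), "k1" (the pictures are not rectified: a ray, as slopes to the right and down, at radius r is drawn at 1 + k1 r^2 times it, then the intrinsics apply), "world_to_cam" (4x4, takes a point from world to camera coordinates). Camera axes: x right, y up, looking along -z (the intrinsics and any distortion apply to the point x, -y, -z); pixel columns grow to the right and rows downward; lengths in m; the calibration is good to about 2 mm. A picture is of the moment at which its call begins. camera_model takes no time and is no camera call.
- hand_in(): hands the job in; it is judged then, once.
The state is a dict: "time": time; "qpos": joint angles; "qvel": joint speeds; "joint_efforts": joint torques, N m; "tool_pos": TCP position; "tool_rot": TCP orientation; "contact_force": force on the tool from outside, world axes, zero at the start; "torque": the same for the moment, N m; "opening": finger opening in m; "grip_force": force on a finger pad.
Only numpy, scipy, OpenCV 4.12 (cv2) and the standard library are available. Lean on these libraries where they do the work, as an engineer would, in place of code of your own. Each camera call takes 0.05 s, during which the arm holds its last target. There are 200 camera calls.

TASK

Set the light detector on the optical bench to its marked distance: with the fingertips press down the yellow release pad in the middle of the detector's carrier to free its brake, keep the pad down while you push the carrier along the rail until it rests against the red stop, then let the pad come back up so that the brake holds the carrier there. Never force the carrier along while its brake is on, keep off the detector head and both stops, and leave everything else on the bench where it stands: nothing is picked up.

Things in the scene. Friction and masses are not known exactly. Their poses are not given: they have to be found in the camera images.
- bench: Fixed optical bench: a slotted aluminium rail, 60 mm wide, 730 mm long, top 34 mm above the table. The origin lies on the table under the rail's middle line, x across the rail (away from the robot), y along the rail towards the lamp, z up. A cuvette holder (top 109 mm high, 40 mm long) stands on the rail at y = 292 mm and the grey lamp house (top 125 mm high) at y = 345 to 410 mm.
- carrier (a joint): Position of the detector carrier along the rail in m: 0 when its middle is at the bench's origin, growing towards the lamp (the bench's +y). The carrier is a black saddle, 140 mm long along the rail (70 mm to either side of its middle), 80 mm wide. Brake on, it resists about 30 N; brake freed it runs with 1 to 2 N and can be pushed at 0.05 m/s or so.
- carrier_mid (a point): Middle of the carrier, on the rail's middle line, 56 mm above the table.
- release_pad (a joint): How far the release pad is pressed, in m: 0 at rest (brake on), growing downwards, end of travel at 0.007. The brake lets go within the first millimetre; 0.003 to 0.006 is a good depth. The spring takes about 8 N to start and 14 N at the bottom; it comes back by itself.
- pad_top (a point): Middle of the top of the yellow release pad, 52 mm (across) x 54 mm (along the rail), 56 mm above the table at rest. It lies between two black shoulders of the carrier, 29 mm before and behind its middle along the rail, 10 mm thick, 64 mm above the table; a fingertip on the pad can push against either shoulder. Wide open across the rail.
- detector_head (a point): Middle of the white detector head, 36 mm across x 16 mm along the rail x 40 mm tall, top 110 mm above the table, on a post on the carrier 60 mm from the carrier's middle towards the lamp. The post can turn stiffly in its socket. Not to be touched.
- red_stop_top (a point): Middle of the top of the red stop (white line on top), clamped fast on the rail: 24 mm long along the rail, 76 mm wide, top 58 mm above the table. It may be at either end of the carrier's run. The carrier's end face rests against it when carrier_mid and this point are 82 mm apart horizontally.
- black_stop_top (a point): The same point of the black stop at the other end of the run, same size; not the one wanted.
- cuvette: glass cuvette with orange sample, 12 x 12 x 45 mm, standing in the black holder on the rail, 292 mm from the rail's origin towards the lamp; origin under its middle; bystander
- amber_a: amber dropper bottle, 48 mm across, 116 mm tall, standing beyond the rail; origin under its middle; bystander
- amber_b: second amber dropper bottle, same size, beyond the rail; bystander
- beaker: small glass beaker, 52 mm across, 75 mm tall, beyond the rail; origin under its middle; bystander
- dish: low glass dish, 80 mm across, 16 mm tall, on the robot's side of the rail; origin under its middle; bystander
- forceps: steel forceps lying flat, 120 mm long, 6 mm high, on the robot's side of the rail; bystander
- cuvette_box: white box of cuvettes, 50 x 80 x 46 mm tall, on the robot's side of the rail; origin under its middle; bystander
- detector: The detector head with its post (see detector_head); its origin lies on the table under the post.
- red_stop: The red stop; origin on the table under it, axes as the bench's.
- black_stop: The black stop; origin on the table under it, axes as the bench's.

How it is judged:
By the outcome, as a careful person would: the job done as asked, in the order asked, and still so for the second after the job is handed in, with the robot touching nothing.
It also fails if it takes over 43 s, if anything falls off the work surface, if the arm or the gripper's body presses on something with over 40 N, if the wrist force passes 120 N, or if a joint passes its speed limit or range.

## Working session

There is one attempt and no reset: what is moved stays moved. The work goes in short steps, Python scripts to look and compute and a tool call to move; the robot and the scene stay as the last step left them, time stands still between calls to the robot, and variables do not carry over. Pictures are saved under pics/ and viewed, at most 10 in all, crops included, and the job is handed in when it is done.

Besides the shell and the picture viewer there is one more tool, called after "Call:" as name([rows], argument=value, ...), one row to a line, values as JSON. step_arm: Moves the arm, as the interface text tells. Its arguments: {"type":"object","properties":{"commands":{"type":"array"},"grip_force":{"type":"number"}},"required":["commands"]}

```bash
mkdir -p pics; cat > h.py <<'E'
from cell import *
import numpy as np, cv2
def save(n,f):
    im=read_camera(n); cv2.imwrite(f'pics/{f}.png',im[:,:,::-1]); return im
def ray(n,u,v):
    m=camera_model(n); f=192/np.tan(np.radians(m['vfov'])/2)
    K=np.array([[f,0,m['cx']],[0,f,m['cy']],[0,0,1]])
    p=cv2.undistortPoints(np.array([[[u,v]]],float),K,np.array([m['k1'],0,0,0.]))[0,0] 
    # model: drawn = (1+k1 r^2) * ray, same as OpenCV
    W=np.array(m['world_to_cam']); R=W[:3,:3]
    return -R.T@W[:3,3], R.T@np.array([p[0],-p[1],-1])
def plane(n,u,v,z):
    o,d=ray(n,u,v); return o+d*(z-o[2])/d[2]
E
python3 - <<'E'
from h import *
save('top','top0');save('side','side0');print(observe())
for n in('top','side'):
    m=camera_model(n);print(m['vfov'],m['k1'],ray(n,256,192))
E
```

```text
{'time': 0.1, 'qpos': array([ 1.07199553e+00,  3.42677204e-01,  1.52489682e+00,  8.14113067e-06,
        1.27540204e+00, -1.45998103e-01]), 'qvel': array([ 0.00059094, -0.0034583 , -0.00042695, -0.00024779, -0.00150244,
       -0.00054385]), 'joint_efforts': array([ 8.01401347e-04, -4.32008493e+01, -2.44692421e+01,  7.18557788e-02,
        5.27309580e-02, -7.23418270e-05]), 'tool_pos': array([0.18120843, 0.49236057, 0.22611053]), 'tool_rot': array([-3.14022510e+00, -2.08960062e-04,  2.78878744e+00]), 'contact_force': array([ 0.53979787,  0.0641942 , -0.20005394]), 'torque': array([-0.03826099,  0.00991219, -0.01231989]), 'grip_force': 0.0, 'opening': 0.09175215926131686}
49.46879107719761 0.007542945561187699 (array([0.35547414, 0.04145171, 1.02344925]), array([ 0.19485722, -0.00641944, -0.9808417 ]))
57.21267074806211 0.003730951457725786 (array([0.46900676, 0.65272671, 0.45759078]), array([ 0.08587228, -0.82799629, -0.5544784 ]))
```

View pics/top0.png

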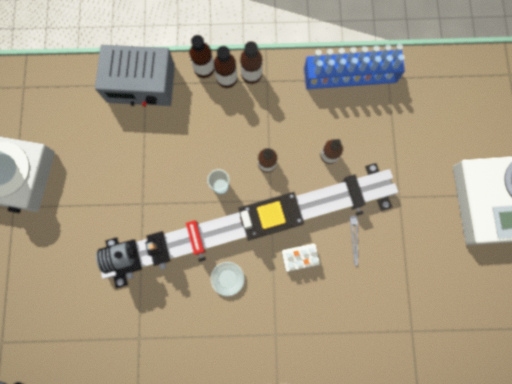

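View pics/side0.png

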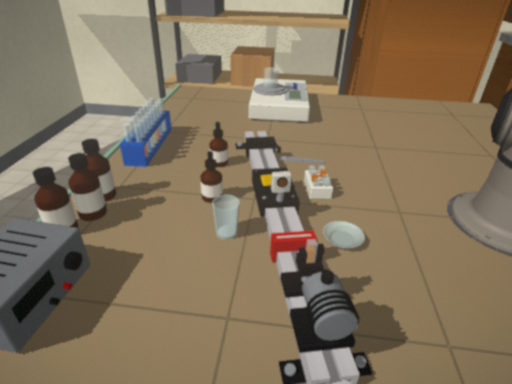

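The top view shows the lamp at the left (118,256), the red stop at (195,237), the head at (247,220), the yellow pad at (272,215) and the black stop at (355,192). Bottles stand at (267,160) and (333,151). The push therefore goes towards the lamp.

```bash
python3 - <<'E'
from h import *
im=cv2.imread('pics/top0.png'); h=cv2.cvtColor(im,cv2.COLOR_BGR2HSV)
def blob(lo,hi,x0,x1,y0,y1):
    m=cv2.inRange(h,lo,hi); k=np.zeros_like(m);k[y0:y1,x0:x1]=m[y0:y1,x0:x1]
    n,l,s,c=cv2.connectedComponentsWithStats(k); i=1+s[1:,4].argmax()
    return c[i],s[i], cv2.minAreaRect(np.argwhere(l==i)[:,::-1].astype(np.float32))
c,s,r=blob((20,150,120),(35,255,255),240,310,190,240);print(s,r);pad=plane('top',*r[0],.056)
m=(cv2.inRange(h,(0,150,80),(8,255,255))|cv2.inRange(h,(172,150,80),(180,255,255)))
k=np.zeros_like(m);k[215:265,180:212]=m[215:265,180:212]
k=cv2.morphologyEx(k,cv2.MORPH_CLOSE,np.ones((7,7)))
r=cv2.minAreaRect(np.argwhere(k)[:,::-1].astype(np.float32));print(r)
red=plane('top',*r[0],.058)
lamp=plane('top',138,254,.034);far=plane('top',392,183,.034)
print('pad',pad,'red',red,'railends',lamp,far)
for n in((267,153),(333,145)):print('bottle top',plane('top',*n,.116))
d=red-pad;print('dist',np.hypot(*d[:2]),'dir',np.degrees(np.arctan2(d[1],d[0])))
d=lamp-far;print(np.degrees(np.arctan2(d[1],d[0])))
# head top
print('head',plane('top',246,218,.11))
E
```

```text
[257 201  29  28 573] ((270.8396301269531, 214.6886749267578), (23.48865509033203, 24.58753776550293), 74.05460357666016)
((194.6259765625, 236.98587036132812), (32.76848602294922, 10.181892395019531), 75.46554565429688)
pad [0.49261547 0.00180637 0.056     ] red [0.4448678  0.17990813 0.058     ] railends [0.41055498 0.31650867 0.034     ] [ 0.56569077 -0.2953988   0.034     ]
bottle top [0.62494019 0.00829737 0.116     ]
bottle top [ 0.63978317 -0.14182113  0.116     ]
dist 0.18439110474286644 dir 105.00763994424378
104.22634320240714
head [0.47900591 0.05908552 0.11      ]
```

```bash
python3 - <<'E'
import cv2
a=cv2.imread('pics/top0.png')[130:270,170:370]
cv2.imwrite('pics/crop0.png',cv2.resize(a,None,fx=4,fy=4,interpolation=cv2.INTER_CUBIC))
E
```

```text
(no output)
```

View pics/crop0.png

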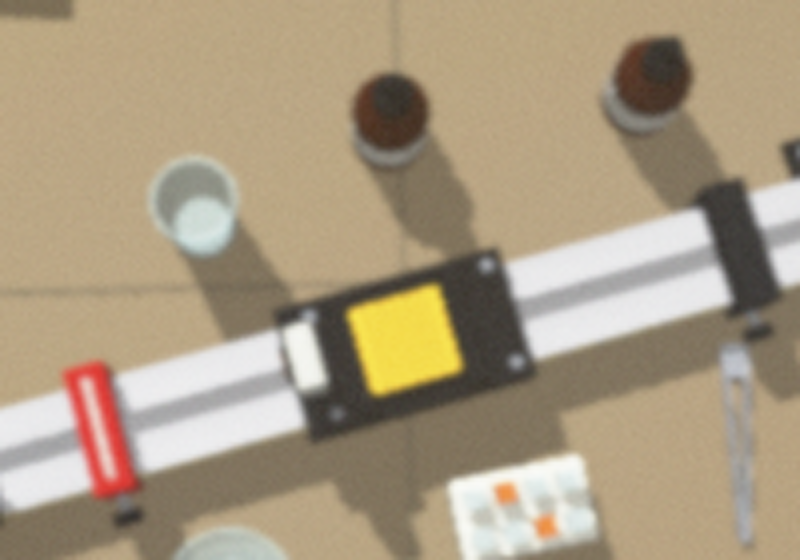

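The crop confirms it: the red stop is on the lamp side, and the nearest bottle is about 13 cm from the pad across the rail. I'll move above the pad with the fingers shut, the closing line across the rail, and the gripper body leaning slightly away from the head.

Call:
step_arm([
  [0,4,-4,0,0,0,-0.12],
  [0,7,-7,0,0,0,-0.24],
  [0,9,-10,0,0,0,-0.36],
  [0,11,-13.5,0,0,0,-0.48],
  [0,13,-17,0,0,0,-0.6],
], grip_force=10)

```text
time: 0.52
tool_pos: [0.3085, 0.3271, 0.2264]
tool_rot: [-3.141, 0.0, 2.183]
contact_force: [0.9, 0.6, 0.6]
opening: 0.063
grip_force: 0.0
```

Call:
step_arm([
  [0,2.5,-3.2,0,0,0,-0.12],
  [0,5,-6.4,0,0,0,-0.24],
  [0,7.5,-9.6,0,0,0,-0.36],
  [0,10,-13,0,0,0,-0.365],
  [0,12.5,-16.2,0,0,0,-0.365],
])

```text
time: 0.93
tool_pos: [0.4334, 0.1649, 0.2266]
tool_rot: [-3.141, -0.0, 1.823]
contact_force: [0.4, 1.3, 0.2]
opening: 0.0297
grip_force: 0.0
```

Call:
step_arm([
  [0,2,-3.5,0,0,0,0],
  [0,4,-7,0,0,0,0],
  [0,5.6,-10.5,0,0,0,0],
  [0,5.6,-14,0,0,0,0],
  [0,5.6,-15.8,0,0,0,0],
])

```text
time: 1.35
tool_pos: [0.4892, 0.0053, 0.2261]
tool_rot: [-3.14, 0.001, 1.821]
contact_force: [-0.3, 0.2, -0.5]
opening: 0.0007
grip_force: 0.0
```

```bash
python3 - <<'E'
from h import *
o=observe();print(o['time'],o['tool_pos'],np.degrees(o['tool_rot']),o['opening'],o['contact_force'],o['qpos'])
E
```

```text
1.35 [0.48915319 0.00525232 0.22605491] [-1.79926931e+02  3.62836709e-02  1.04358880e+02] 0.0006571507999072625 [-0.34565856  0.16975124 -0.51444193] [-1.45375702e-01  2.77733727e-01  1.61890680e+00 -1.13558026e-03
  1.24588466e+00 -3.95622015e-01]
```

Call:
step_arm([
  [0,0.2,-0.3,-3.5,0.045,0.011,0],
  [0,0.2,-0.3,-7,0.087,0.022,0],
  [0,0.2,-0.3,-10.5,0.087,0.022,0],
  [0,0.2,-0.3,-14,0.087,0.022,0],
  [0,0.2,-0.3,-14.6,0.087,0.022,0],
])

```text
time: 1.77
tool_pos: [0.4872, 0.0061, 0.0758]
tool_rot: [-3.133, -0.094, 1.822]
contact_force: [-0.9, 0.4, -0.5]
opening: 0.0004
grip_force: 0.0
```

```bash
python3 - <<'E'
from h import *
a=save('side','s1');o=observe();print(o['tool_pos'],o['contact_force'])
cv2.imwrite('pics/s1c.png',cv2.resize(a[100:260,180:380,::-1],None,fx=3.7,fy=3.7,interpolation=cv2.INTER_CUBIC))
E
```

```text
[0.48810859 0.00612267 0.07730875] [-1.38015037 -0.05827657 -0.27840238]
```

View pics/s1c.png

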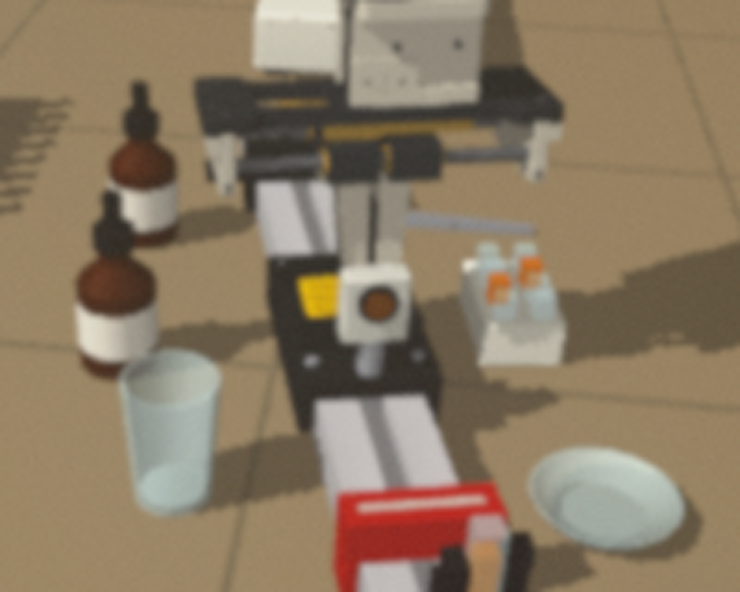

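The fingers stand above the pad behind the head, and the bottles are clear of the gripper. Next I go down gently onto the pad.

Call:
step_arm([
  [0,0.2,-0.1,-0.8,0,0,0],
  [0,0.2,-0.1,-1.6,0,0,0],
  [0,0.2,-0.1,-1.8,0,0,0],
  [0,0.2,-0.1,-1.8,0,0,0],
])

```text
time: 2.15
tool_pos: [0.4933, 0.0049, 0.0633]
tool_rot: [3.14, -0.089, 1.824]
contact_force: [0.7, 0.4, -0.3]
opening: 0.0007
grip_force: 0.0
```

Call:
step_arm([
  [0,0,0,-0.2,0,0,0],
  [0,0,0,-0.3,0,0,0],
  [0,0,0,-0.3,0,0,0],
])

```text
time: 2.4
tool_pos: [0.493, 0.0048, 0.0601]
tool_rot: [3.14, -0.089, 1.824]
contact_force: [0.1, 0.5, 0.4]
opening: 0.0004
grip_force: 0.0
```

Call:
step_arm([
  [0,0,0,-0.2,0,0,0],
  [0,0,0,-0.4,0,0,0],
  [0,0,0,-0.4,0,0,0],
])

```text
time: 2.65
tool_pos: [0.4933, 0.0047, 0.0562]
tool_rot: [3.14, -0.089, 1.824]
contact_force: [-2.8, -0.9, 7.8]
opening: 0.0003
grip_force: 4.2
```

Call:
step_arm([
  [0,0,0,-0.1,0,0,0],
  [0,0,0,-0.2,0,0,0],
  [0,0,0,-0.2,0,0,0],
])

```text
time: 2.9
tool_pos: [0.4933, 0.0047, 0.0545]
tool_rot: [3.14, -0.089, 1.824]
contact_force: [-0.4, -0.8, 10.0]
opening: 0.0004
grip_force: 4.8
```

Call:
step_arm([
  [0,0,0,-0.1,0,0,0],
  [0,0,0,-0.2,0,0,0],
  [0,0,0,-0.23,0,0,0],
  [0,0,0,-0.23,0,0,0],
])

```text
time: 3.23
tool_pos: [0.4933, 0.0047, 0.0524]
tool_rot: [3.14, -0.089, 1.824]
contact_force: [-2.5, 0.4, 10.8]
opening: 0.0006
grip_force: 5.6
```

The force reads about 11 N, so the pad is roughly 4 mm down. Now I slide slowly towards the lamp until the fingers meet the shoulder.

Call:
step_arm([
  [0,-0.05,0.2,0,0,0,0],
  [0,-0.1,0.4,0,0,0,0],
  [0,-0.15,0.6,0,0,0,0],
  [0,-0.2,0.8,0,0,0,0],
  [0,-0.25,1.0,0,0,0,0],
])

```text
time: 3.65
tool_pos: [0.4908, 0.0145, 0.0525]
tool_rot: [3.14, -0.089, 1.824]
contact_force: [-1.7, -1.1, 10.2]
opening: 0.0004
grip_force: 5.6
```

Call:
step_arm([
  [0,-0.05,0.2,0,0,0,0],
  [0,-0.1,0.4,0,0,0,0],
  [0,-0.15,0.6,0,0,0,0],
  [0,-0.2,0.8,0,0,0,0],
  [0,-0.25,1.0,0,0,0,0],
])

```text
time: 4.07
tool_pos: [0.4882, 0.0245, 0.0525]
tool_rot: [3.14, -0.089, 1.824]
contact_force: [-3.2, -2.7, 11.4]
opening: 0.0004
grip_force: 5.6
```

```bash
python3 - <<'E'
from h import *
a=save('side','s2');save('top','t2');o=observe();print(o['tool_pos'],o['contact_force'])
b=cv2.imread('pics/t2.png')
cv2.imwrite('pics/s2c.png',np.hstack([cv2.resize(a[140:260,230:330,::-1],(400,480)),cv2.resize(b[170:290,170:270],(400,480))]))
E
```

```text
[0.48811715 0.02481137 0.05248131] [-2.84063791  0.10678648 11.13606283]
```

View pics/s2c.png

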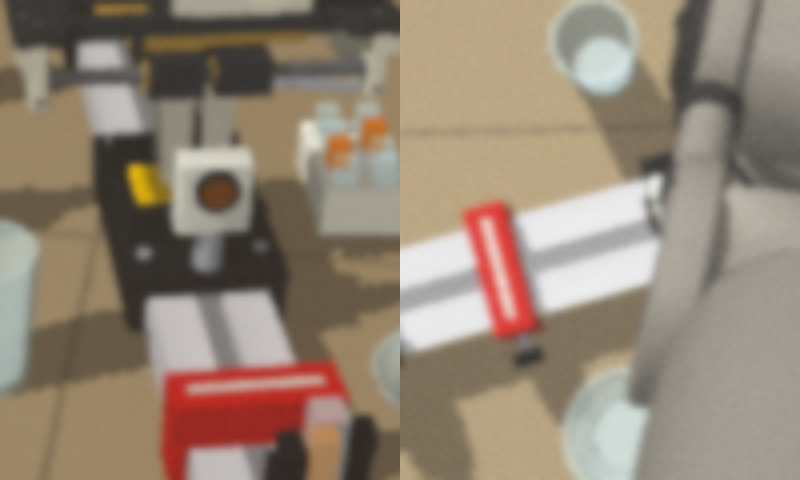

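The carrier is moving along and the brake is free. The gripper body is clear of the head, so I carry on at about 0.05 m/s.

Call:
step_arm([
  [0,-0.1,0.4,0,0,0,0],
  [0,-0.2,0.8,0,0,0,0],
  [0,-0.3,1.2,0,0,0,0],
  [0,-0.4,1.6,0,0,0,0],
  [0,-0.5,2.0,0,0,0,0],
])

```text
time: 4.58
tool_pos: [0.4829, 0.0446, 0.0524]
tool_rot: [3.14, -0.089, 1.824]
contact_force: [-3.8, -2.2, 10.6]
opening: 0.0006
grip_force: 5.6
```

Call:
step_arm([
  [0,-0.1,0.4,0,0,0,0],
  [0,-0.2,0.8,0,0,0,0],
  [0,-0.3,1.2,0,0,0,0],
  [0,-0.4,1.6,0,0,0,0],
  [0,-0.5,2.0,0,0,0,0],
])

```text
time: 5.0
tool_pos: [0.4777, 0.0647, 0.0523]
tool_rot: [3.141, -0.089, 1.824]
contact_force: [-3.5, -2.5, 11.6]
opening: 0.0003
grip_force: 5.7
```

Call:
step_arm([
  [0,-0.1,0.4,0,0,0,0],
  [0,-0.2,0.8,0,0,0,0],
  [0,-0.3,1.2,0,0,0,0],
  [0,-0.4,1.6,0,0,0,0],
  [0,-0.5,2.0,0,0,0,0],
])

```text
time: 5.42
tool_pos: [0.4725, 0.0847, 0.0523]
tool_rot: [3.141, -0.089, 1.824]
contact_force: [-3.8, -1.6, 11.7]
opening: 0.0005
grip_force: 5.7
```

Call:
step_arm([
  [0,-0.08,0.3,0,0,0,0],
  [0,-0.15,0.6,0,0,0,0],
  [0,-0.22,0.9,0,0,0,0],
  [0,-0.3,1.2,0,0,0,0],
  [0,-0.35,1.4,0,0,0,0],
])

```text
time: 5.83
tool_pos: [0.4688, 0.0988, 0.0522]
tool_rot: [-3.141, -0.09, 1.824]
contact_force: [-4.7, -2.0, 12.3]
opening: 0.0005
grip_force: 5.7
```

```bash
python3 - <<'E'
from h import *
a=save('side','s3');o=observe();print(o['tool_pos'],o['contact_force'])
cv2.imwrite('pics/s3c.png',cv2.resize(a[140:290,220:340,::-1],(480,600)))
E
```

```text
[0.4686648  0.09910251 0.0522044 ] [-4.63434538 -0.7827812  12.18887435]
```

View pics/s3c.png

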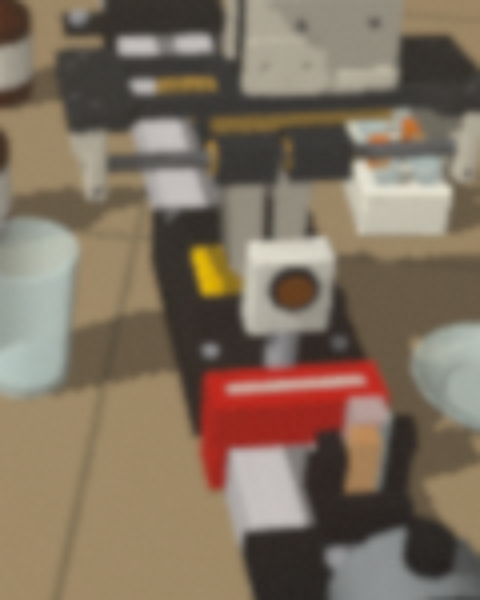

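The carrier is nearly at the stop. I creep on from here.

Call:
step_arm([
  [0,-0.04,0.1,0,0,0,0],
  [0,-0.08,0.2,0,0,0,0],
  [0,-0.12,0.3,0,0,0,0],
  [0,-0.15,0.4,0,0,0,0],
])

```text
time: 6.22
tool_pos: [0.4677, 0.1027, 0.0523]
tool_rot: [3.141, -0.089, 1.824]
contact_force: [-4.0, -2.2, 11.3]
opening: 0.0003
grip_force: 5.7
```

Call:
step_arm([
  [0,-0.03,0.1,0,0,0,0],
  [0,-0.06,0.2,0,0,0,0],
  [0,-0.09,0.3,0,0,0,0],
])

```text
time: 6.47
tool_pos: [0.4671, 0.1053, 0.0523]
tool_rot: [3.141, -0.089, 1.825]
contact_force: [-3.1, -7.5, 11.3]
opening: 0.0011
grip_force: 5.7
```

The force rose to 7.5 N, so the carrier has met the stop. One more millimetre will confirm it.

Call:
step_arm([
  [0,-0.01,0.05,0,0,0,0],
  [0,-0.03,0.1,0,0,0,0],
  [0,-0.03,0.1,0,0,0,0],
])

```text
time: 6.72
tool_pos: [0.4673, 0.1058, 0.0524]
tool_rot: [3.14, -0.088, 1.825]
contact_force: [-2.1, -6.2, 10.7]
opening: 0.0006
grip_force: 5.6
```

```bash
python3 - <<'E'
from h import *
a=save('side','s4');o=observe();print(o['tool_pos'],o['contact_force'])
cv2.imwrite('pics/s4c.png',cv2.resize(a[190:270,250:350,::-1],(750,600),interpolation=cv2.INTER_CUBIC))
E
```

```text
[0.46728968 0.10577753 0.05245709] [-3.0243336  -6.72801849 11.39611395]
```

View pics/s4c.png

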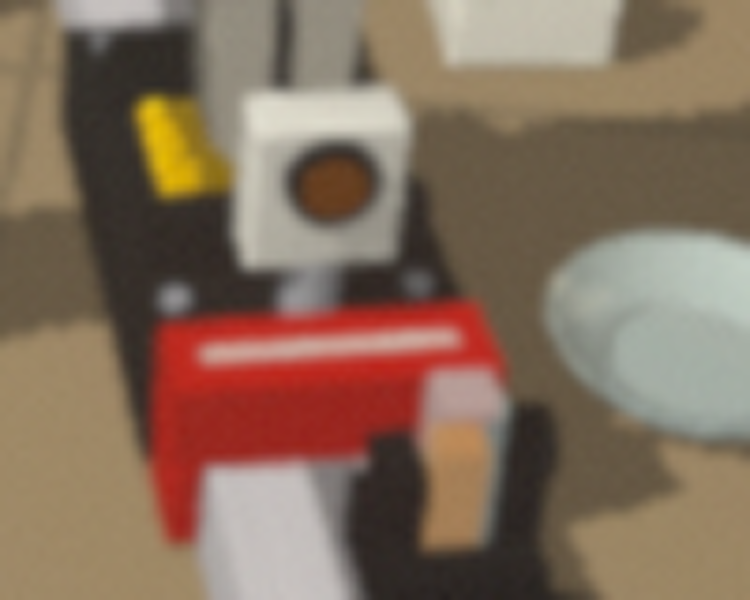

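The carrier's face is closed up to the red stop, and the sideways force has levelled off at about 6.5 N. I lift straight up, slowly at first, so the brake takes hold.

Call:
step_arm([
  [0,0,0,0.15,0,0,0],
  [0,0,0,0.3,0,0,0],
  [0,0,0,0.45,0,0,0],
  [0,0,0,0.6,0,0,0],
  [0,0,0,1.0,0,0,0],
])

```text
time: 7.18
tool_pos: [0.4664, 0.1068, 0.0613]
tool_rot: [-3.141, -0.09, 1.823]
contact_force: [-0.1, -0.4, 0.1]
opening: 0.0009
grip_force: 0.0
```

Call:
step_arm([
  [0,0,0,2,0,0,0],
  [0,0,0,5,0,0,0],
  [0,0,0,8,0,0,0],
  [0,0,0,12,0,0,0],
  [0,0,0,16,0,0,0],
])

```text
time: 7.6
tool_pos: [0.4658, 0.1069, 0.2227]
tool_rot: [-3.14, -0.09, 1.824]
contact_force: [1.7, -0.0, -0.3]
opening: 0.0004
grip_force: 0.0
```

Call:
step_arm([
  [0,-3,-3,0,0,0,0],
  [0,-5,-6,0,0,0,0],
  [0,-6,-10,0,0,0,0],
  [0,-6,-14,0,0,0,0],
  [0,-6,-18,0,0,0,0],
])

```text
time: 8.02
tool_pos: [0.4057, -0.0743, 0.2219]
tool_rot: [3.14, -0.09, 1.825]
contact_force: [1.1, 1.0, -0.3]
opening: 0.0005
grip_force: 0.0
```

Call:
step_arm([
  [0,0,-4,0,0,0,0],
  [0,0,-8,0,0,0,0],
  [0,0,-12,0,0,0,0],
  [0,0,-14,0,0,0,0],
  [0,0,-14,0,0,0,0],
])

```text
time: 8.43
tool_pos: [0.4065, -0.217, 0.221]
tool_rot: [3.141, -0.089, 1.82]
contact_force: [-0.2, 1.1, -0.3]
opening: 0.0004
grip_force: 0.0
```

```bash
python3 - <<'E'
from h import *
b=save('top','t5');a=save('side','s5');o=observe();print(o['time'],o['tool_pos'],o['contact_force'])
cv2.imwrite('pics/s5c.png',np.hstack([cv2.resize(a[170:270,240:340,::-1],(400,400)),cv2.resize(b[170:270,170:270,::-1],(400,400))]))
h=cv2.cvtColor(b,cv2.COLOR_RGB2HSV)
def c(m,x0,x1):
    k=np.zeros_like(m);k[190:265,x0:x1]=m[190:265,x0:x1];k=cv2.morphologyEx(k,cv2.MORPH_CLOSE,np.ones((7,7)))
    return cv2.minAreaRect(np.argwhere(k)[:,::-1].astype(np.float32))
p=c(cv2.inRange(h,(20,150,120),(35,255,255)),205,290);r=c(cv2.inRange(h,(0,150,80),(8,255,255))|cv2.inRange(h,(172,150,80),(180,255,255)),180,212)
P=plane('top',*p[0],.056);R=plane('top',*r[0],.058);print(p,r,P,R,np.linalg.norm((P-R)[:2]))
E
```

```text
8.5333 [ 0.40633263 -0.21321407  0.22103593] [-1.19051859  0.79464528  0.31935493]
((228.13209533691406, 226.96229553222656), (23.626014709472656, 24.724897384643555), 74.05460357666016) ((195.03482055664062, 236.9386749267578), (32.87547302246094, 10.537437438964844), 74.57783508300781) [0.46636039 0.10219383 0.056     ] [0.44495239 0.1789623  0.058     ] 0.0796975555977614
```

View pics/s5c.png

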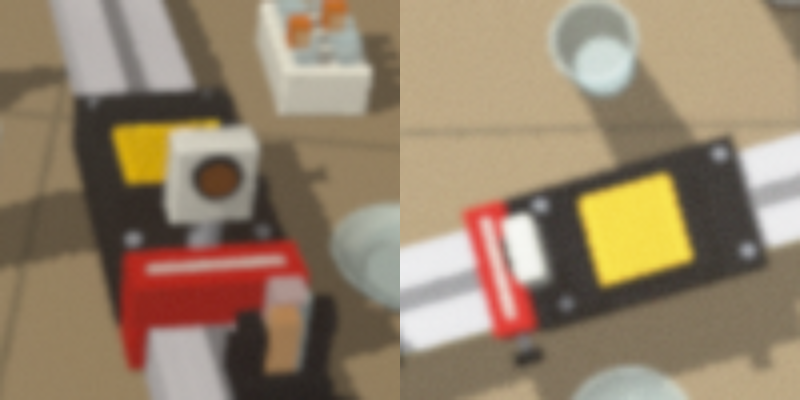

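The carrier rests against the red stop: I measure 80 mm between the two points, within error of 82 mm. The pad is back up, the head is straight and the arm is clear.

```bash
python3 -c "
from cell import *
print(hand_in())"
```

```text
the job is handed in; nothing more can be done
None
```

The carrier now rests against the red stop with the pad up and its brake on; the arm touched nothing else I could see, and I handed the job in at about 8.5 s.

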